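# Set the sample bottles in their drip dishes

## Task

Stand each of the four narrow-necked amber sample bottles upright in the round steel drip dish of its own size: the smallest bottle in the smallest dish, the second smallest in the second smallest, and so on up to the largest. Set them down gently, flat on the floor of the dish, without dropping or tipping any, and leave the wide amber jar and the glass flask standing where they are.

Things in the scene. Friction and masses are not known exactly. Their poses are not given: they have to be found in the camera images.
- bottle_a: The smallest sample bottle, loose: amber glass, round body 30 mm in diameter with straight upright sides from the bottom up to 55 mm, sloping shoulders to a narrow neck, and a white screw cap 17 mm in diameter; 76 mm tall in all, about 60 g (may vary by 40 percent). Origin at the centre of its underside, z up its axis. Stands upright on the bench.
- bottle_b: The second smallest sample bottle, loose: amber glass, round body 40 mm in diameter with straight upright sides from the bottom up to 62 mm, sloping shoulders to a narrow neck, and a white screw cap 22 mm in diameter; 86 mm tall in all, about 110 g (may vary by 40 percent). Origin at the centre of its underside, z up its axis. Stands upright on the bench.
- bottle_c: The second largest sample bottle, loose: amber glass, round body 50 mm in diameter with straight upright sides from the bottom up to 70 mm, sloping shoulders to a narrow neck, and a white screw cap 28 mm in diameter; 97 mm tall in all, about 180 g (may vary by 40 percent). Origin at the centre of its underside, z up its axis. Stands upright on the bench.
- bottle_d: The largest sample bottle, loose: amber glass, round body 60 mm in diameter with straight upright sides from the bottom up to 78 mm, sloping shoulders to a narrow neck, and a white screw cap 34 mm in diameter; 108 mm tall in all, about 270 g (may vary by 40 percent). Origin at the centre of its underside, z up its axis. Stands upright on the bench.
- dish_a: The smallest drip dish: round shallow dark grey steel dish stuck to the bench, 52 mm outer and 48 mm inner diameter, floor 4 mm above the bench, rim 9 mm above the bench. Origin at the centre of its underside on the bench (z = 0), z up.
- dish_b: The second smallest drip dish: round shallow dark grey steel dish stuck to the bench, 66 mm outer and 62 mm inner diameter, floor 4 mm above the bench, rim 9 mm above the bench. Origin at the centre of its underside on the bench (z = 0), z up.
- dish_c: The second largest drip dish: round shallow dark grey steel dish stuck to the bench, 80 mm outer and 76 mm inner diameter, floor 4 mm above the bench, rim 9 mm above the bench. Origin at the centre of its underside on the bench (z = 0), z up.
- dish_d: The largest drip dish: round shallow dark grey steel dish stuck to the bench, 94 mm outer and 90 mm inner diameter, floor 4 mm above the bench, rim 9 mm above the bench. Origin at the centre of its underside on the bench (z = 0), z up.
- jar: Bystander, loose: straight-sided amber wide-mouth jar 56 mm in diameter with a white lid 58 mm across, as wide as the jar (no neck, no shoulders), 76 mm tall. Origin at the centre of its underside. Not a sample bottle; it stays.
- flask: Bystander, loose: clear glass conical flask with a black stopper, base 72 mm in diameter, neck 26 mm, 114 mm tall. Origin at the centre of its underside. It stays.
Things that resemble listed ones, but are neither listed nor needed, are in the scene too. What is shaped like the dish_c but red is not meant.

How it is judged (in metres and radians):
At the end, for the whole second after the job is handed in: Each bottle stands in the dish of its own size rank: underside 1 to 7.5 mm above the bench (dish floor at 4 mm), axis within 10, 12, 14, 16 mm (smallest to largest) of the dish's centre, upright within 0.08 rad, at rest (below 0.02 m/s) (horizontal distance between bottle_a and dish_a below 0.01 m and z of bottle_a in the frame of dish_a between 0.001 and 0.0075 m and angle between each of bottle_a, bottle_b, bottle_c, bottle_d's own z axis and vertical below 0.08 rad and linear speed of each of bottle_a, bottle_b, bottle_c, bottle_d below 0.02 m/s and horizontal distance between bottle_b and dish_b below 0.012 m and z of bottle_b in the frame of dish_b between 0.001 and 0.0075 m and horizontal distance between bottle_c and dish_c below 0.014 m and z of bottle_c in the frame of dish_c between 0.001 and 0.0075 m and horizontal distance between bottle_d and dish_d below 0.016 m and z of bottle_d in the frame of dish_d between 0.001 and 0.0075 m); the robot touches nothing.
It fails at once if a sample bottle is tipped over (angle between any of bottle_a, bottle_b, bottle_c, bottle_d's own z axis and vertical above 0.8 rad).
It fails at once if a sample bottle is dropped or thrown (faster than 0.7 m/s while not held, as after a fall of 25 mm) ((linear speed of bottle_a above 0.7 m/s and contact force between bottle_a and the fingers below 0.05 N) or (linear speed of bottle_b above 0.7 m/s and contact force between bottle_b and the fingers below 0.05 N) or (linear speed of bottle_c above 0.7 m/s and contact force between bottle_c and the fingers below 0.05 N) or (linear speed of bottle_d above 0.7 m/s and contact force between bottle_d and the fingers below 0.05 N)).
It fails at once if the jar is disturbed: shifted more than 25 mm or tipped (distance of jar from where it was at the start of the episode above 0.025 m or angle between jar's own z axis and vertical above 0.4 rad).
It fails at once if the flask is disturbed: shifted more than 25 mm or tipped (distance of flask from where it was at the start of the episode above 0.025 m or angle between flask's own z axis and vertical above 0.4 rad).
It also fails if it takes over 120 s, if anything falls off the work surface, if the arm or the gripper's body presses on something with over 40 N, if the wrist force passes 120 N, or if a joint passes its speed limit or range.

## Robot

A 6-joint arm with a two-finger parallel gripper is mounted at the origin on the work surface. World frame = base frame: x ahead of the robot, y to its left, z up, the work surface at z = 0. Lengths are in m, angles in degrees, forces in N, time in s.
With the tool pointing down it reaches from about 0.3 to 0.75 m from the base axis. Payload 8.5 kg.
Tool frame: the origin (TCP) lies between the finger pads; the fingertips stand 22 mm ahead of it and the grasp point (between the pads) lies 3 mm ahead of it (env.nose_length is the distance from the TCP to the fingertips, in m); z points along the fingers, x is the direction in which the jaws open and shut, and the axes are right-handed (so a half turn about z gives the same grasp; the last joint's range is limited). The gripper opens to 85 mm and grips with 20 to 120 N. Pads are 22 mm wide; open, the fingers measure 114 mm over their backs; the gripper's body (76 mm by 85 mm) begins 54 mm behind the grasp point. The pads swing forward as they close: fully open they stand 13 mm farther back than shut.
Start: joints at [52.58, 21.807, 74.336, -0, 83.858, -12.336], TCP at [0.233, 0.498, 0.253] pointing down, gripper open.
Joint ranges: [-178.18, 178.18], [-50.72, 133.34], [12.68, 142.11], [-81.47, 261.47], [9.98, 163.14], [-165.26, 165.26]. Speed limits (degrees/s): [136.94, 136.94, 180, 180, 180, 180].

## Interface

Orientations are given as a 3x3 rotation matrix whose columns are the frame's x, y, z axes.
In Python, from rig import env gives the robot as it stands.
- The arm moves only by the tool arm_command, never from a script. Its argument "steps" is a list of rows, each an object with "delta_pos": the shift along the world's x, y, z in mm, a list of three; "dr": the turn, a rotation vector about the world's x, y, z in degrees, a list of three. In form: [{"delta_pos": [dx, dy, dz], "dr": [wx, wy, wz]}, ...]. A call has 1 to 20 rows; each row shifts and turns the commanded pose from where the row before left it; what a row does not reach is not made up. A row lasts 1/10 s, in which the tool goes at most 50 mm and 8.59 degrees, less where a joint would pass 70% of its speed; a pose out of reach is approached as far as the arm can. A call with a gripper value outside its range is refused whole. "grip" is the opening, from 0 (shut) to 1 (fully open), set as the call begins (left out, the last holds). The fingers move at their own pace and stop on an object; "squeeze" is the grip in N (left out, the last holds). Time passes only in rows, so rows that do not move let the fingers close. It gives the time, the measured TCP pose, the force and the opening at its end, in the units of the state.
- env.observe(): the state, without advancing time (a new reading comes with each control period).
- env.get_image(name): name is "side" or "top"; returns the picture (400x640x3 uint8, blue, green, red); there is no depth.
- env.get_calibration(name): a dict with "fx", "fy", "cx", "cy" (pixels), "view" (4x4, takes a point from world to camera coordinates). Camera axes: x right, y up, looking along -z (the intrinsics and any distortion apply to the point x, -y, -z); pixel columns grow to the right and rows downward; lengths in m; the calibration is good to about 2 mm. A picture is of the moment at which its call begins. get_calibration takes no time and is no camera call.
- env.close_job(): hands the job in, once; it reports no verdict.
The state is a dict: "time_s": time; "q": joint angles; "qvel": joint speeds; "joint_efforts": joint torques, N m; "position": TCP position; "tool_rot": TCP orientation; "ft_force": force on the tool from outside, world axes, zero at the start; "wrist_torque": the same for the moment, N m; "grip_width": finger opening in m.
Only numpy, scipy, OpenCV 4.12 (cv2) and the standard library are available. Lean on these libraries where they do the work, as an engineer would, in place of code of your own. Each camera call takes 0.05 s, during which the arm holds its last target. There are 200 camera calls.

## Working session

There is one attempt and no reset: what is moved stays moved. The work goes in short steps, Python scripts to look and compute and a tool call to move; the robot and the scene stay as the last step left them, time stands still between calls to the robot, and variables do not carry over. Pictures are saved under pics/ and viewed, about 12 in all and at most 16, crops included, and the job is handed in when it is done.

Besides the shell and the picture viewer there is one more tool, called in YAML: its name, and indented under it one key for each argument. arm_command: Moves the arm, as the interface text tells. Its arguments: {"type":"object","properties":{"steps":{"type":"array"},"grip":{"type":"number"},"squeeze":{"type":"number"}},"required":["steps"]}

```bash
mkdir -p pics; ls
python3 - <<'E'
from rig import env
import cv2,numpy as np
for n in("top","side"):
    cv2.imwrite(f"pics/{n}0.png",env.get_image(n))
    c=env.get_calibration(n);print(n,{k:np.round(v,4).tolist() if not isinstance(v,(str,type(None))) else v for k,v in c.items()})
print(env.observe())
E
```

```text
pics
top {'fx': 500.3462, 'fy': 500.3462, 'cx': 319.8475, 'cy': 201.0466, 'view': [[0.0247, -0.9997, -0.0039, -0.0172], [0.9988, 0.0245, 0.0417, -0.4865], [-0.0416, -0.0049, 0.9991, -1.1987], [0.0, 0.0, 0.0, 1.0]]}
side {'fx': 456.1319, 'fy': 456.1319, 'cx': 319.4338, 'cy': 202.6268, 'view': [[0.957, -0.2899, 0.0066, -0.4762], [0.1469, 0.5041, 0.8511, -0.0942], [-0.25, -0.8135, 0.525, -1.0833], [0.0, 0.0, 0.0, 1.0]]}
{'time_s': 0.1, 'q': array([ 5.25816671e+01,  2.18370365e+01,  7.43777500e+01,  3.89156989e-04,
        8.38576821e+01, -1.23367798e+01]), 'qvel': array([ 0.00454791, -0.08980737, -0.16844821,  0.06037885,  0.13177081,
        0.00858724]), 'joint_efforts': array([ 3.52958734e-03, -4.49224377e+01, -2.31656259e+01, -2.14194638e-04,
        3.70565380e-03, -1.03732443e-04]), 'position': array([0.23302021, 0.49795263, 0.25279004]), 'tool_rot': array([[ 4.23908028e-01,  9.05704910e-01, -7.73902718e-04],
       [ 9.05704400e-01, -4.23908645e-01, -1.00043797e-03],
       [-1.23416564e-03, -2.76833408e-04, -9.99999200e-01]]), 'ft_force': array([ 0.33379912, -0.15678328,  0.24288581]), 'wrist_torque': array([ 0.05664714, -0.01301964,  0.00152175]), 'grip_width': 0.0853883139909545}
```

View pics/top0.png

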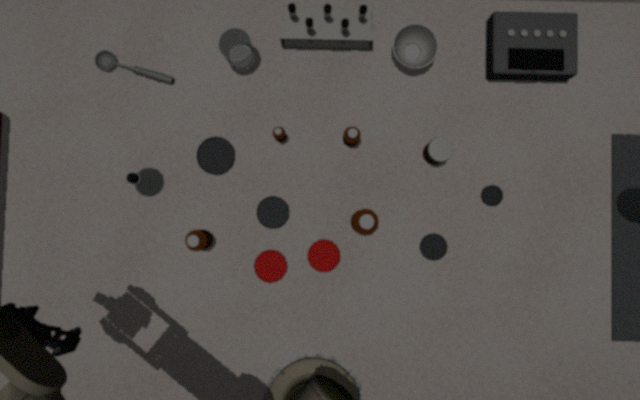

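View pics/side0.png

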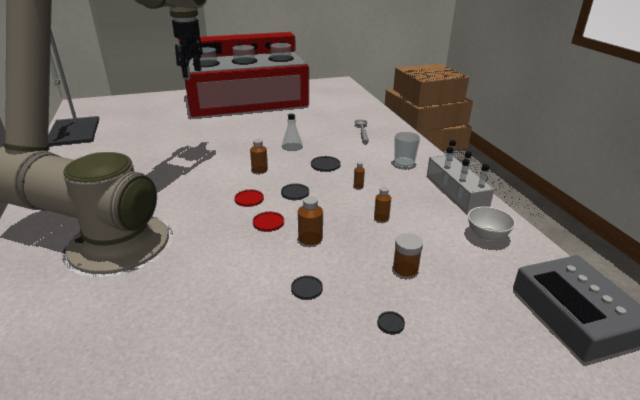

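```bash
cat > h.py <<'E'
import cv2,numpy as np
from rig import env
def K(c): return np.array([[c["fx"],0,c["cx"]],[0,c["fy"],c["cy"]],[0,0,1]])
def unproj(n,uv,z):
    c=env.get_calibration(n);V=np.array(c["view"]);R,t=V[:3,:3],V[:3,3]
    d=np.linalg.inv(K(c))@[uv[0],uv[1],1];d=R.T@(d*[1,-1,-1]);o=-R.T@t
    return (o+d*(z-o[2])/d[2])[:2]
def proj(n,P):
    c=env.get_calibration(n);V=np.array(c["view"]);p=K(c)@((V[:3,:3]@P+V[:3,3])*[1,-1,-1]);return p[:2]/p[2]
def blob(im,uv,r,lo,hi):
    """centroid, area of the thresholded component nearest uv; lo/hi on grey and saturation"""
    hsv=cv2.cvtColor(im,cv2.COLOR_BGR2HSV);m=cv2.inRange(hsv,(0,)+lo,(180,)+hi)
    w=np.zeros_like(m);cv2.circle(w,tuple(map(int,uv)),r,255,-1);m&=w
    n,l,s,c=cv2.connectedComponentsWithStats(m)
    i=1+np.argmax(s[1:,4]) ;return c[i],s[i]
E
python3 - <<'E'
from h import *
im=cv2.imread("pics/top0.png");hsv=cv2.cvtColor(im,cv2.COLOR_BGR2HSV)
for p in [(216,155),(273,212),(433,247),(492,195),(250,180),(279,132),(353,133),(194,240),(366,222),(440,150)]:print(p,hsv[p[1],p[0]])
for k,p,r in [("a",(492,195),18),("b",(433,247),21),("c",(273,212),24),("d",(216,155),27)]:
    c,s=blob(im,p,r,(0,0),(80,75));print("dish",k,c,s,unproj("top",c,.008))
for k,p,h in [("a",(279,132),.076),("b",(353,133),.086),("c",(194,240),.097),("d",(366,222),.108)]:
    c,s=blob(im,p,16,(0,120),(70,255));xy=unproj("top",c,h-.003);print("bottle",k,c,s,xy,"side px bottom",proj("side",np.r_[xy,0]),"top",proj("side",np.r_[xy,h]))
o=cv2.hconcat([cv2.resize(im[p[1]-20:p[1]+20,p[0]-20:p[0]+20],None,fx=5,fy=5,interpolation=0) for p in [(279,133),(352,135),(197,240),(365,222)]]);cv2.imwrite("pics/z.png",o)
E
```

```text
(216, 155) [120  37  41]
(273, 212) [75 15 35]
(433, 247) [140  20  38]
(492, 195) [95 55 28]
(250, 180) [20 15 99]
(279, 132) [38 10 99]
(353, 133) [  8  10 107]
(194, 240) [ 30   5 105]
(366, 222) [160   8 102]
(440, 150) [ 20  15 104]
dish a [491.49868766 195.20997375] [480 185  23  21 381] [ 0.51116348 -0.41980346]
dish b [433.0049505  246.52475248] [419 233  29  28 606] [ 0.3839262 -0.2804144]
dish c [272.55208333 212.07523148] [256 196  34  33 864] [0.45735322 0.10851957]
dish d [215.48573826 155.43372483] [ 196  136   40   39 1192] [0.59159378 0.25122916]Traceback (most recent call last):
  File "<stdin>", line 7, in <module>
  File "h.py", line 15, in blob
    i=1+np.argmax(s[1:,4]) ;return c[i],s[i]
        ~~~~~~~~~^^^^^^^^^
    return _wrapfunc(a, 'argmax', axis=axis, out=out, **kwds)
    return bound(*args, **kwds)
ValueError: attempt to get argmax of an empty sequence
```

Run:
```python
import cv2
P={"top":[(279,133),(352,135),(197,240),(365,222)],"side":[(359,175),(383,204),(258,155),(311,220)]}
o=[]
for n,r in (("top",20),("side",28)):
    im=cv2.imread(f"pics/{n}0.png");im=cv2.convertScaleAbs(im,alpha=2 if n=="top" else 1)
    o.append(cv2.hconcat([cv2.resize(im[p[1]-r:p[1]+r,p[0]-r:p[0]+r],(200,200),interpolation=0) for p in P[n]]))
cv2.imwrite("pics/z.png",cv2.vconcat(o))
```

```text
(no output)
```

View pics/z.png

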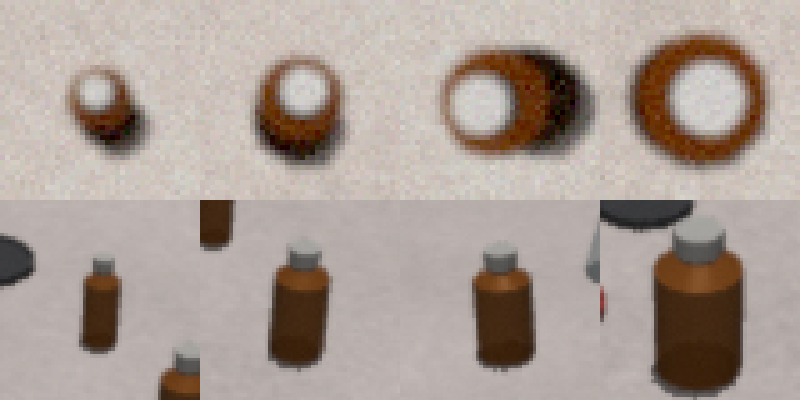

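Run:
```python
from h import *
im=cv2.imread("pics/side0.png")
for k,p,h,r in [("a",(277.8,130.7),.076,.015),("b",(351.9,132.8),.086,.02),("c",(192.5,240.1),.097,.025),("d",(366.3,221),.108,.03)]:
    xy=unproj("top",p,h);print(k,xy.round(4))
    for z,rr in ((h,r*.55),(0,r)):
        q=np.array([proj("side",np.r_[xy+rr*np.array([np.cos(t),np.sin(t)]),z]) for t in np.linspace(0,6.28,40)])
        cv2.polylines(im,[np.round(q*8).astype(int)],True,(0,255,0),1,shift=3)
for k,xy,r in [("a",(.5112,-.4198),.026),("b",(.3839,-.2804),.033),("c",(.4574,.1085),.040),("d",(.5916,.2512),.047)]:
    q=np.array([proj("side",np.r_[xy+r*np.array([np.cos(t),np.sin(t)]),.009]) for t in np.linspace(0,6.28,40)])
    cv2.polylines(im,[np.round(q*8).astype(int)],True,(0,255,255),1,shift=3)
cv2.imwrite("pics/chk.png",cv2.resize(im[130:350,230:430],None,fx=2.7,fy=2.7))
```

```text
a [0.6434 0.0951]
b [ 0.6409 -0.0747]
c [0.3887 0.277 ]
d [ 0.441  -0.1097]
```

View pics/chk.png

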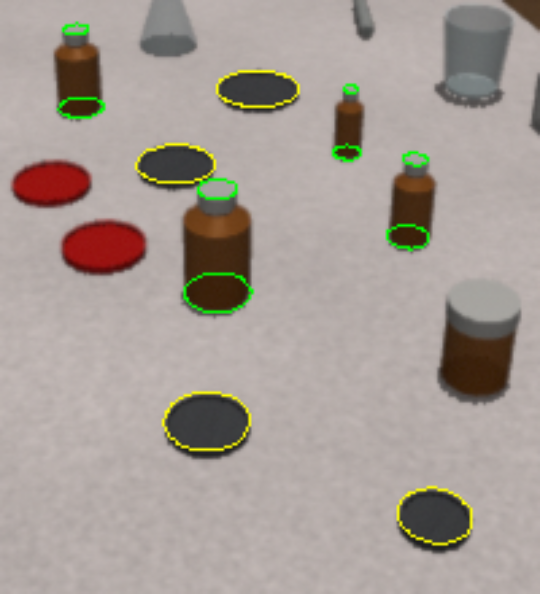

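arm_command:
  steps:
    - {"delta_pos": [10,-11,0],"dr": [0,0,0]}
    - {"delta_pos": [20,-30,0],"dr": [0,0,0]}
    - {"delta_pos": [20,-30,0],"dr": [0,0,0]}
    - {"delta_pos": [20,-30,0],"dr": [0,0,0]}
    - {"delta_pos": [20,-30,0],"dr": [0,0,0]}
    - {"delta_pos": [20,-30,0],"dr": [0,0,0]}
    - {"delta_pos": [20,-30,0],"dr": [0,0,0]}
    - {"delta_pos": [16,-20,-20],"dr": [0,0,0]}
    - {"delta_pos": [10,-10,-30],"dr": [0,0,0]}
    - {"delta_pos": [0,0,-30],"dr": [0,0,0]}
    - {"delta_pos": [0,0,-10],"dr": [0,0,0]}
    - {"delta_pos": [0,0,0],"dr": [0,0,0]}
    - {"delta_pos": [0,0,0],"dr": [0,0,0]}
  grip: 1

```text
time_s: 1.4
position: [0.3896, 0.2773, 0.1644]
tool_rot: [[0.424, 0.906, 0.001], [0.906, -0.424, 0.001], [0.001, 0.001, -1.0]]
ft_force: [0.5, 0.3, -0.0]
grip_width: 0.0851
```

arm_command:
  steps:
    - {"delta_pos": [0,0,-20],"dr": [0,0,0]}
    - {"delta_pos": [0,0,-20],"dr": [0,0,0]}
    - {"delta_pos": [0,0,-20],"dr": [0,0,0]}
    - {"delta_pos": [0,0,-20],"dr": [0,0,0]}
    - {"delta_pos": [0,0,-20],"dr": [0,0,0]}
    - {"delta_pos": [0,0,-11],"dr": [0,0,0]}
    - {"delta_pos": [0,0,0],"dr": [0,0,0]}
    - {"delta_pos": [0,0,0],"dr": [0,0,0]}
    - {"delta_pos": [0,0,0],"dr": [0,0,0]}

```text
time_s: 2.3
position: [0.3897, 0.2774, 0.0534]
tool_rot: [[0.424, 0.906, 0.002], [0.906, -0.424, 0.001], [0.002, 0.001, -1.0]]
ft_force: [0.8, 0.2, -0.3]
grip_width: 0.0857
```

arm_command:
  steps:
    - {"delta_pos": [0,0,0],"dr": [0,0,0]}
    - {"delta_pos": [0,0,0],"dr": [0,0,0]}
    - {"delta_pos": [0,0,0],"dr": [0,0,0]}
    - {"delta_pos": [0,0,0],"dr": [0,0,0]}
    - {"delta_pos": [0,0,0],"dr": [0,0,0]}
    - {"delta_pos": [0,0,0],"dr": [0,0,0]}
    - {"delta_pos": [0,0,0],"dr": [0,0,0]}
    - {"delta_pos": [0,0,0],"dr": [0,0,0]}
    - {"delta_pos": [0,0,0],"dr": [0,0,0]}
    - {"delta_pos": [0,0,0],"dr": [0,0,0]}
  grip: 0
  squeeze: 35

```text
time_s: 3.3
position: [0.3894, 0.2772, 0.0529]
tool_rot: [[0.424, 0.906, 0.001], [0.906, -0.424, 0.0], [0.001, 0.001, -1.0]]
ft_force: [-0.4, -1.3, 6.3]
grip_width: 0.0492
```

arm_command:
  steps:
    - {"delta_pos": [0,0,10],"dr": [0,0,0]}
    - {"delta_pos": [0,0,20],"dr": [0,0,0]}
    - {"delta_pos": [0,0,20],"dr": [0,0,0]}
    - {"delta_pos": [8,-20,10],"dr": [0,0,0]}
    - {"delta_pos": [10,-25,0],"dr": [0,0,0]}
    - {"delta_pos": [10,-25,0],"dr": [0,0,0]}
    - {"delta_pos": [10,-25,0],"dr": [0,0,0]}
    - {"delta_pos": [10,-25,0],"dr": [0,0,0]}
    - {"delta_pos": [10,-25,0],"dr": [0,0,0]}
    - {"delta_pos": [10,-24,0],"dr": [0,0,0]}
    - {"delta_pos": [0,0,-20],"dr": [0,0,0]}
    - {"delta_pos": [0,0,-15],"dr": [0,0,0]}
    - {"delta_pos": [0,0,-10],"dr": [0,0,0]}
    - {"delta_pos": [0,0,-5],"dr": [0,0,0]}
    - {"delta_pos": [0,0,0],"dr": [0,0,0]}
    - {"delta_pos": [0,0,0],"dr": [0,0,0]}

```text
time_s: 4.9
position: [0.4574, 0.1083, 0.0628]
tool_rot: [[0.424, 0.906, 0.001], [0.906, -0.424, -0.0], [0.0, 0.001, -1.0]]
ft_force: [0.3, -0.1, -1.5]
grip_width: 0.0494
```

Run:
```python
from h import *
im=env.get_image("side");cv2.imwrite("pics/c1.png",cv2.resize(im[90:290,200:400],None,fx=2.5,fy=2.5))
```

```text
(no output)
```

View pics/c1.png

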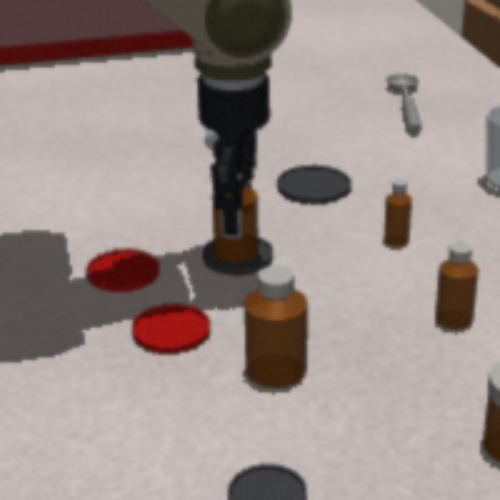

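arm_command:
  steps:
    - {"delta_pos": [0,0,-2],"dr": [0,0,0]}
    - {"delta_pos": [0,0,-2],"dr": [0,0,0]}
    - {"delta_pos": [0,0,-1.5],"dr": [0,0,0]}
    - {"delta_pos": [0,0,-0.5],"dr": [0,0,0]}
    - {"delta_pos": [0,0,0],"dr": [0,0,0]}
    - {"delta_pos": [0,0,0],"dr": [0,0,0]}

```text
time_s: 5.55
position: [0.4572, 0.1082, 0.0569]
tool_rot: [[0.424, 0.906, 0.001], [0.906, -0.424, -0.0], [0.0, 0.001, -1.0]]
ft_force: [-1.8, 0.5, 6.8]
grip_width: 0.0492
```

arm_command:
  steps:
    - {"delta_pos": [0,0,0],"dr": [0,0,0]}
    - {"delta_pos": [0,0,0],"dr": [0,0,0]}
    - {"delta_pos": [0,0,0],"dr": [0,0,0]}
    - {"delta_pos": [0,0,0],"dr": [0,0,0]}
    - {"delta_pos": [0,0,0],"dr": [0,0,0]}
    - {"delta_pos": [0,0,0],"dr": [0,0,0]}
    - {"delta_pos": [0,0,10],"dr": [0,0,0]}
    - {"delta_pos": [0,0,20],"dr": [0,0,0]}
    - {"delta_pos": [0,0,30],"dr": [0,0,0]}
    - {"delta_pos": [0,0,30],"dr": [0,0,0]}
    - {"delta_pos": [0,0,33],"dr": [0,0,0]}
    - {"delta_pos": [0,-20,0],"dr": [0,0,0]}
    - {"delta_pos": [-4,-40,0],"dr": [0,0,0]}
    - {"delta_pos": [-4,-40,0],"dr": [0,0,0]}
    - {"delta_pos": [-4,-40,0],"dr": [0,0,0]}
    - {"delta_pos": [-4,-40,0],"dr": [0,0,0]}
    - {"delta_pos": [0,-26,0],"dr": [0,0,0]}
    - {"delta_pos": [0,-12,0],"dr": [0,0,0]}
    - {"delta_pos": [0,0,0],"dr": [0,0,0]}
    - {"delta_pos": [0,0,0],"dr": [0,0,0]}
  grip: 1

```text
time_s: 7.55
position: [0.4411, -0.109, 0.1795]
tool_rot: [[0.424, 0.906, -0.0], [0.906, -0.424, 0.0], [0.0, -0.0, -1.0]]
ft_force: [-0.5, 0.5, -0.1]
grip_width: 0.0857
```

Descend 116 mm to 63 mm and grip bottle_d.

arm_command:
  steps:
    - {"delta_pos": [0,-0.7,-20],"dr": [0,0,0]}
    - {"delta_pos": [0,0,-20],"dr": [0,0,0]}
    - {"delta_pos": [0,0,-20],"dr": [0,0,0]}
    - {"delta_pos": [0,0,-20],"dr": [0,0,0]}
    - {"delta_pos": [0,0,-20],"dr": [0,0,0]}
    - {"delta_pos": [0,0,-11],"dr": [0,0,0]}
    - {"delta_pos": [0,0,-5],"dr": [0,0,0]}
    - {"delta_pos": [0,0,0],"dr": [0,0,0]}
    - {"delta_pos": [0,0,0],"dr": [0,0,0]}

```text
time_s: 8.45
position: [0.4415, -0.1102, 0.0638]
tool_rot: [[0.423, 0.906, 0.001], [0.906, -0.423, -0.0], [0.0, 0.001, -1.0]]
ft_force: [-0.2, 0.4, 0.1]
grip_width: 0.0854
```

arm_command:
  steps:
    - {"delta_pos": [0,0,0],"dr": [0,0,0]}
    - {"delta_pos": [0,0,0],"dr": [0,0,0]}
    - {"delta_pos": [0,0,0],"dr": [0,0,0]}
    - {"delta_pos": [0,0,0],"dr": [0,0,0]}
    - {"delta_pos": [0,0,0],"dr": [0,0,0]}
    - {"delta_pos": [0,0,0],"dr": [0,0,0]}
    - {"delta_pos": [0,0,0],"dr": [0,0,0]}
    - {"delta_pos": [0,0,0],"dr": [0,0,0]}
  grip: 0
  squeeze: 45

```text
time_s: 9.25
position: [0.4415, -0.1106, 0.0642]
tool_rot: [[0.424, 0.906, 0.002], [0.906, -0.424, -0.0], [0.0, 0.002, -1.0]]
ft_force: [-1.0, 2.8, 8.8]
grip_width: 0.0591
```

arm_command:
  steps:
    - {"delta_pos": [0,0,10],"dr": [0,0,0]}
    - {"delta_pos": [0,0,20],"dr": [0,0,0]}
    - {"delta_pos": [0,0,30],"dr": [0,0,0]}
    - {"delta_pos": [0,0,30],"dr": [0,0,0]}
    - {"delta_pos": [0,0,20],"dr": [0,0,0]}
    - {"delta_pos": [0,0,10],"dr": [0,0,0]}
    - {"delta_pos": [5,11.5,0],"dr": [0,0,0]}
    - {"delta_pos": [10,25,0],"dr": [0,0,0]}
    - {"delta_pos": [15,35,0],"dr": [0,0,0]}
    - {"delta_pos": [15,35,0],"dr": [0,0,0]}
    - {"delta_pos": [15,35,0],"dr": [0,0,0]}
    - {"delta_pos": [15,35,0],"dr": [0,0,0]}
    - {"delta_pos": [15,35,0],"dr": [0,0,0]}
    - {"delta_pos": [15,35,0],"dr": [0,0,0]}
    - {"delta_pos": [15,35,0],"dr": [0,0,0]}
    - {"delta_pos": [15,35,0],"dr": [0,0,0]}
    - {"delta_pos": [10,30,0],"dr": [0,0,0]}
    - {"delta_pos": [5,15,0],"dr": [0,0,0]}
    - {"delta_pos": [0,0,0],"dr": [0,0,0]}
    - {"delta_pos": [0,0,0],"dr": [0,0,0]}

```text
time_s: 11.25
position: [0.5904, 0.2512, 0.1818]
tool_rot: [[0.423, 0.906, -0.003], [0.906, -0.423, -0.001], [-0.002, -0.002, -1.0]]
ft_force: [0.3, 0.3, -1.6]
grip_width: 0.0593
```

arm_command:
  steps:
    - {"delta_pos": [1,0,-20],"dr": [0,0,0]}
    - {"delta_pos": [0,0,-25],"dr": [0,0,0]}
    - {"delta_pos": [0,0,-25],"dr": [0,0,0]}
    - {"delta_pos": [0,0,-20],"dr": [0,0,0]}
    - {"delta_pos": [0,0,-13],"dr": [0,0,0]}
    - {"delta_pos": [0,0,-5],"dr": [0,0,0]}
    - {"delta_pos": [0,0,0],"dr": [0,0,0]}
    - {"delta_pos": [0,0,0],"dr": [0,0,0]}

```text
time_s: 12.05
position: [0.5926, 0.2509, 0.0763]
tool_rot: [[0.424, 0.906, 0.002], [0.906, -0.424, 0.0], [0.001, 0.001, -1.0]]
ft_force: [0.7, -0.4, -2.1]
grip_width: 0.0591
```

Run:
```python
from h import *
im=env.get_image("side");cv2.imwrite("pics/d1.png",cv2.resize(im[90:290,200:400],None,fx=2.5,fy=2.5))
```

```text
(no output)
```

View pics/d1.png

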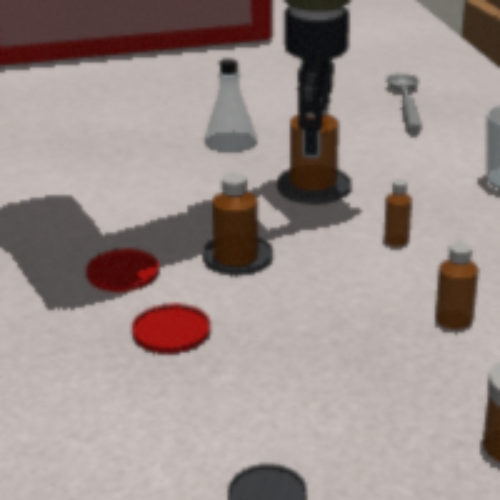

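arm_command:
  steps:
    - {"delta_pos": [0,0,-2.5],"dr": [0,0,0]}
    - {"delta_pos": [0,0,-2],"dr": [0,0,0]}
    - {"delta_pos": [0,0,-1.5],"dr": [0,0,0]}
    - {"delta_pos": [0,0,-1],"dr": [0,0,0]}
    - {"delta_pos": [0,0,-0.5],"dr": [0,0,0]}
    - {"delta_pos": [0,0,0],"dr": [0,0,0]}
    - {"delta_pos": [0,0,0],"dr": [0,0,0]}

```text
time_s: 12.8
position: [0.5922, 0.2509, 0.0683]
tool_rot: [[0.424, 0.906, 0.0], [0.906, -0.424, 0.0], [0.0, 0.0, -1.0]]
ft_force: [-1.9, 0.0, 5.3]
grip_width: 0.059
```

arm_command:
  steps:
    - {"delta_pos": [0,0,0],"dr": [0,0,0]}
    - {"delta_pos": [0,0,0],"dr": [0,0,0]}
    - {"delta_pos": [0,0,0],"dr": [0,0,0]}
    - {"delta_pos": [0,0,0],"dr": [0,0,0]}
    - {"delta_pos": [0,0,0],"dr": [0,0,0]}
    - {"delta_pos": [0,0,0],"dr": [0,0,0]}
    - {"delta_pos": [0,0,10],"dr": [0,0,0]}
    - {"delta_pos": [0,0,20],"dr": [0,0,0]}
    - {"delta_pos": [0,0,30],"dr": [0,0,0]}
    - {"delta_pos": [0,0,30],"dr": [0,0,0]}
    - {"delta_pos": [0,0,20],"dr": [0,0,0]}
    - {"delta_pos": [0,0,5],"dr": [0,0,0]}
  grip: 1

```text
time_s: 14.0
position: [0.5929, 0.2511, 0.1862]
tool_rot: [[0.424, 0.906, 0.005], [0.906, -0.424, 0.001], [0.003, 0.004, -1.0]]
ft_force: [-0.2, -0.2, -0.4]
grip_width: 0.0851
```

arm_command:
  steps:
    - {"delta_pos": [4,-20,0],"dr": [0,0,0]}
    - {"delta_pos": [5,-35,0],"dr": [0,0,0]}
    - {"delta_pos": [5,-40,0],"dr": [0,0,0]}
    - {"delta_pos": [5,-40,0],"dr": [0,0,0]}
    - {"delta_pos": [5,-40,0],"dr": [0,0,0]}
    - {"delta_pos": [5,-40,0],"dr": [0,0,0]}
    - {"delta_pos": [5,-40,0],"dr": [0,0,0]}
    - {"delta_pos": [5,-35,0],"dr": [0,0,0]}
    - {"delta_pos": [5,-25,0],"dr": [0,0,0]}
    - {"delta_pos": [5,-10,0],"dr": [0,0,0]}
    - {"delta_pos": [0,-0.5,0],"dr": [0,0,0]}
    - {"delta_pos": [0,0,0],"dr": [0,0,0]}

```text
time_s: 15.2
position: [0.641, -0.0735, 0.1825]
tool_rot: [[0.423, 0.906, -0.001], [0.906, -0.423, 0.001], [0.0, -0.001, -1.0]]
ft_force: [0.2, 0.1, -0.4]
grip_width: 0.0856
```

Target TCP z 45 mm for bottle_b: down 138.

arm_command:
  steps:
    - {"delta_pos": [0,-0.5,-20],"dr": [0,0,0]}
    - {"delta_pos": [0,0,-25],"dr": [0,0,0]}
    - {"delta_pos": [0,0,-25],"dr": [0,0,0]}
    - {"delta_pos": [0,0,-25],"dr": [0,0,0]}
    - {"delta_pos": [0,0,-20],"dr": [0,0,0]}
    - {"delta_pos": [0,0,-15],"dr": [0,0,0]}
    - {"delta_pos": [0,0,-8],"dr": [0,0,0]}
    - {"delta_pos": [0,0,0],"dr": [0,0,0]}
    - {"delta_pos": [0,0,0],"dr": [0,0,0]}

```text
time_s: 16.1
position: [0.6415, -0.0745, 0.0456]
tool_rot: [[0.423, 0.906, 0.001], [0.906, -0.423, -0.0], [0.0, 0.001, -1.0]]
ft_force: [-0.0, -0.8, -0.5]
grip_width: 0.0855
```

arm_command:
  steps:
    - {"delta_pos": [0,0,0],"dr": [0,0,0]}
    - {"delta_pos": [0,0,0],"dr": [0,0,0]}
    - {"delta_pos": [0,0,0],"dr": [0,0,0]}
    - {"delta_pos": [0,0,0],"dr": [0,0,0]}
    - {"delta_pos": [0,0,0],"dr": [0,0,0]}
    - {"delta_pos": [0,0,0],"dr": [0,0,0]}
    - {"delta_pos": [0,0,0],"dr": [0,0,0]}
    - {"delta_pos": [0,0,0],"dr": [0,0,0]}
    - {"delta_pos": [0,0,0],"dr": [0,0,0]}
  grip: 0
  squeeze: 30

```text
time_s: 17.0
position: [0.6414, -0.0751, 0.0454]
tool_rot: [[0.424, 0.906, 0.001], [0.906, -0.424, -0.0], [0.0, 0.001, -1.0]]
ft_force: [-0.9, 0.9, 5.5]
grip_width: 0.0392
```

arm_command:
  steps:
    - {"delta_pos": [0,0,10],"dr": [0,0,0]}
    - {"delta_pos": [0,0,20],"dr": [0,0,0]}
    - {"delta_pos": [0,0,30],"dr": [0,0,0]}
    - {"delta_pos": [0,0,25],"dr": [0,0,0]}
    - {"delta_pos": [0,0,15],"dr": [0,0,0]}
    - {"delta_pos": [-12.5,-10,0],"dr": [0,0,0]}
    - {"delta_pos": [-25,-20,0],"dr": [0,0,0]}
    - {"delta_pos": [-30,-25,0],"dr": [0,0,0]}
    - {"delta_pos": [-35,-27,0],"dr": [0,0,0]}
    - {"delta_pos": [-35,-28,0],"dr": [0,0,0]}
    - {"delta_pos": [-35,-28,0],"dr": [0,0,0]}
    - {"delta_pos": [-30,-25,0],"dr": [0,0,0]}
    - {"delta_pos": [-25,-20,0],"dr": [0,0,0]}
    - {"delta_pos": [-20,-15,0],"dr": [0,0,0]}
    - {"delta_pos": [-10,-7.5,0],"dr": [0,0,0]}
    - {"delta_pos": [0,0,0],"dr": [0,0,0]}
    - {"delta_pos": [0,0,0],"dr": [0,0,0]}

```text
time_s: 18.7
position: [0.3842, -0.2802, 0.1449]
tool_rot: [[0.424, 0.906, 0.0], [0.906, -0.424, 0.0], [0.0, 0.0, -1.0]]
ft_force: [0.1, -0.7, -2.7]
grip_width: 0.039
```

Contact is expected near z 49.5; go to 57 and look.

arm_command:
  steps:
    - {"delta_pos": [0,0,-20],"dr": [0,0,0]}
    - {"delta_pos": [0,0,-25],"dr": [0,0,0]}
    - {"delta_pos": [0,0,-20],"dr": [0,0,0]}
    - {"delta_pos": [0,0,-15],"dr": [0,0,0]}
    - {"delta_pos": [0,0,-8],"dr": [0,0,0]}
    - {"delta_pos": [0,0,0],"dr": [0,0,0]}
    - {"delta_pos": [0,0,0],"dr": [0,0,0]}

```text
time_s: 19.4
position: [0.3842, -0.2805, 0.0573]
tool_rot: [[0.423, 0.906, 0.001], [0.906, -0.423, -0.001], [-0.0, 0.001, -1.0]]
ft_force: [-0.6, -0.9, -1.4]
grip_width: 0.0394
```

Run:
```python
from h import *
im=env.get_image("side");cv2.imwrite("pics/b1.png",cv2.resize(im[110:350,200:440],None,fx=2.3,fy=2.3))
```

```text
(no output)
```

View pics/b1.png

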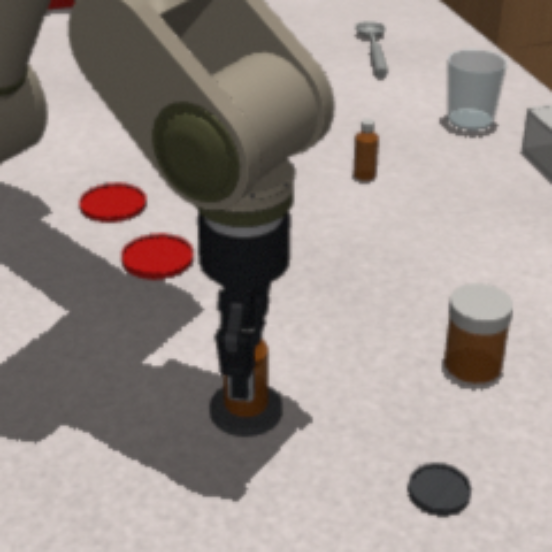

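Bottle_b hangs upright over the middle of dish_b (crop 245,405). Lower.

arm_command:
  steps:
    - {"delta_pos": [0,0,-3],"dr": [0,0,0]}
    - {"delta_pos": [0,0,-2],"dr": [0,0,0]}
    - {"delta_pos": [0,0,-1.5],"dr": [0,0,0]}
    - {"delta_pos": [0,0,-1],"dr": [0,0,0]}
    - {"delta_pos": [0,0,-0.5],"dr": [0,0,0]}
    - {"delta_pos": [0,0,0],"dr": [0,0,0]}
    - {"delta_pos": [0,0,0],"dr": [0,0,0]}

```text
time_s: 20.15
position: [0.3837, -0.2806, 0.0494]
tool_rot: [[0.424, 0.906, 0.0], [0.906, -0.424, -0.0], [-0.0, 0.0, -1.0]]
ft_force: [-2.2, 1.1, 6.5]
grip_width: 0.039
```

arm_command:
  steps:
    - {"delta_pos": [0,0,0],"dr": [0,0,0]}
    - {"delta_pos": [0,0,0],"dr": [0,0,0]}
    - {"delta_pos": [0,0,0],"dr": [0,0,0]}
    - {"delta_pos": [0,0,0],"dr": [0,0,0]}
    - {"delta_pos": [0,0,0],"dr": [0,0,0]}
    - {"delta_pos": [0,0,0],"dr": [0,0,0]}
    - {"delta_pos": [0,0,10],"dr": [0,0,0]}
    - {"delta_pos": [0,0,20],"dr": [0,0,0]}
    - {"delta_pos": [0,0,30],"dr": [0,0,0]}
    - {"delta_pos": [0,0,30],"dr": [0,0,0]}
    - {"delta_pos": [0,0,25],"dr": [0,0,0]}
    - {"delta_pos": [0,0,15],"dr": [0,0,0]}
  grip: 1

```text
time_s: 21.35
position: [0.3839, -0.2808, 0.1815]
tool_rot: [[0.424, 0.906, 0.002], [0.906, -0.424, -0.003], [-0.001, 0.003, -1.0]]
ft_force: [-0.5, -0.2, -0.7]
grip_width: 0.0852
```

arm_command:
  steps:
    - {"delta_pos": [10,15,0],"dr": [0,0,0]}
    - {"delta_pos": [20,30,0],"dr": [0,0,0]}
    - {"delta_pos": [20,30,0],"dr": [0,0,0]}
    - {"delta_pos": [20,30,0],"dr": [0,0,0]}
    - {"delta_pos": [20,30,0],"dr": [0,0,0]}
    - {"delta_pos": [20,30,0],"dr": [0,0,0]}
    - {"delta_pos": [20,30,0],"dr": [0,0,0]}
    - {"delta_pos": [20,30,0],"dr": [0,0,0]}
    - {"delta_pos": [20,30,0],"dr": [0,0,0]}
    - {"delta_pos": [20,30,0],"dr": [0,0,0]}
    - {"delta_pos": [20,30,0],"dr": [0,0,0]}
    - {"delta_pos": [20,25,0],"dr": [0,0,0]}
    - {"delta_pos": [20,25,0],"dr": [0,0,0]}
    - {"delta_pos": [10,11,0],"dr": [0,0,0]}
    - {"delta_pos": [0,0,0],"dr": [0,0,0]}
    - {"delta_pos": [0,0,0],"dr": [0,0,0]}

```text
time_s: 22.95
position: [0.6432, 0.0952, 0.1791]
tool_rot: [[0.424, 0.906, -0.0], [0.906, -0.424, -0.0], [-0.0, -0.0, -1.0]]
ft_force: [0.5, 0.1, -0.4]
grip_width: 0.0852
```

Target z 37 mm: down 142.

arm_command:
  steps:
    - {"delta_pos": [0,0,-20],"dr": [0,0,0]}
    - {"delta_pos": [0,0,-25],"dr": [0,0,0]}
    - {"delta_pos": [0,0,-25],"dr": [0,0,0]}
    - {"delta_pos": [0,0,-25],"dr": [0,0,0]}
    - {"delta_pos": [0,0,-20],"dr": [0,0,0]}
    - {"delta_pos": [0,0,-17],"dr": [0,0,0]}
    - {"delta_pos": [0,0,-10],"dr": [0,0,0]}
    - {"delta_pos": [0,0,0],"dr": [0,0,0]}
    - {"delta_pos": [0,0,0],"dr": [0,0,0]}

```text
time_s: 23.85
position: [0.6439, 0.095, 0.0378]
tool_rot: [[0.424, 0.905, 0.001], [0.905, -0.424, -0.0], [0.0, 0.001, -1.0]]
ft_force: [-0.2, -0.4, 0.5]
grip_width: 0.0854
```

arm_command:
  steps:
    - {"delta_pos": [0,0,0],"dr": [0,0,0]}
    - {"delta_pos": [0,0,0],"dr": [0,0,0]}
    - {"delta_pos": [0,0,0],"dr": [0,0,0]}
    - {"delta_pos": [0,0,0],"dr": [0,0,0]}
    - {"delta_pos": [0,0,0],"dr": [0,0,0]}
    - {"delta_pos": [0,0,0],"dr": [0,0,0]}
    - {"delta_pos": [0,0,0],"dr": [0,0,0]}
    - {"delta_pos": [0,0,0],"dr": [0,0,0]}
    - {"delta_pos": [0,0,0],"dr": [0,0,0]}
    - {"delta_pos": [0,0,0],"dr": [0,0,0]}
  grip: 0
  squeeze: 25

```text
time_s: 24.85
position: [0.6438, 0.0955, 0.0372]
tool_rot: [[0.424, 0.906, 0.001], [0.906, -0.424, 0.0], [0.0, 0.001, -1.0]]
ft_force: [-1.5, -0.4, 5.6]
grip_width: 0.0294
```

arm_command:
  steps:
    - {"delta_pos": [0,0,10],"dr": [0,0,0]}
    - {"delta_pos": [0,0,20],"dr": [0,0,0]}
    - {"delta_pos": [0,0,30],"dr": [0,0,0]}
    - {"delta_pos": [0,0,30],"dr": [0,0,0]}
    - {"delta_pos": [0,0,25],"dr": [0,0,0]}
    - {"delta_pos": [0,0,15],"dr": [0,0,0]}
    - {"delta_pos": [-2.5,-10,0],"dr": [0,0,0]}
    - {"delta_pos": [-5,-20,0],"dr": [0,0,0]}
    - {"delta_pos": [-7.5,-30,0],"dr": [0,0,0]}
    - {"delta_pos": [-10,-40,0],"dr": [0,0,0]}
    - {"delta_pos": [-10,-40,0],"dr": [0,0,0]}
    - {"delta_pos": [-10,-40,0],"dr": [0,0,0]}
    - {"delta_pos": [-10,-40,0],"dr": [0,0,0]}
    - {"delta_pos": [-10,-40,0],"dr": [0,0,0]}
    - {"delta_pos": [-10,-40,0],"dr": [0,0,0]}
    - {"delta_pos": [-10,-40,0],"dr": [0,0,0]}
    - {"delta_pos": [-10,-40,0],"dr": [0,0,0]}
    - {"delta_pos": [-10,-40,0],"dr": [0,0,0]}

```text
time_s: 26.65
position: [0.5371, -0.3264, 0.1656]
tool_rot: [[0.424, 0.905, -0.002], [0.905, -0.424, 0.001], [0.001, -0.002, -1.0]]
ft_force: [0.3, -0.3, -0.7]
grip_width: 0.0293
```

arm_command:
  steps:
    - {"delta_pos": [-10,-35,0],"dr": [0,0,0]}
    - {"delta_pos": [-8,-30,0],"dr": [0,0,0]}
    - {"delta_pos": [-6,-20,0],"dr": [0,0,0]}
    - {"delta_pos": [-3,-10,0],"dr": [0,0,0]}
    - {"delta_pos": [0,0,0],"dr": [0,0,0]}
    - {"delta_pos": [0,0,0],"dr": [0,0,0]}

```text
time_s: 27.25
position: [0.512, -0.4185, 0.1666]
tool_rot: [[0.423, 0.906, -0.0], [0.906, -0.423, 0.001], [0.001, -0.001, -1.0]]
ft_force: [-0.5, -0.3, -1.0]
grip_width: 0.0295
```

Contact expected near z 41; go to 48.

arm_command:
  steps:
    - {"delta_pos": [-0.5,-1,-20],"dr": [0,0,0]}
    - {"delta_pos": [0,0,-25],"dr": [0,0,0]}
    - {"delta_pos": [0,0,-25],"dr": [0,0,0]}
    - {"delta_pos": [0,0,-25],"dr": [0,0,0]}
    - {"delta_pos": [0,0,-15],"dr": [0,0,0]}
    - {"delta_pos": [0,0,-8],"dr": [0,0,0]}
    - {"delta_pos": [0,0,0],"dr": [0,0,0]}
    - {"delta_pos": [0,0,0],"dr": [0,0,0]}

```text
time_s: 28.05
position: [0.5117, -0.4204, 0.0498]
tool_rot: [[0.423, 0.906, 0.001], [0.906, -0.423, -0.001], [-0.001, 0.001, -1.0]]
ft_force: [0.4, 0.1, -0.6]
grip_width: 0.0292
```

Run:
```python
from h import *
im=env.get_image("side");cv2.imwrite("pics/a1.png",cv2.resize(im[180:380,270:470],None,fx=2.5,fy=2.5))
```

```text
(no output)
```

View pics/a1.png

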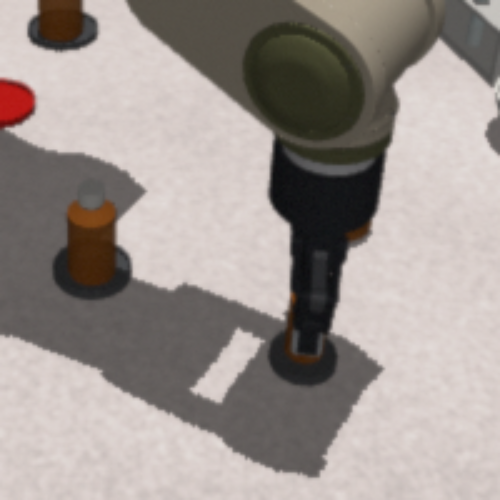

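Bottle_a is over dish_a (crop 303,357); b and c stand in theirs. Lower 8.5 mm.

arm_command:
  steps:
    - {"delta_pos": [0,0,-3],"dr": [0,0,0]}
    - {"delta_pos": [0,0,-2],"dr": [0,0,0]}
    - {"delta_pos": [0,0,-2],"dr": [0,0,0]}
    - {"delta_pos": [0,0,-1],"dr": [0,0,0]}
    - {"delta_pos": [0,0,-0.5],"dr": [0,0,0]}
    - {"delta_pos": [0,0,0],"dr": [0,0,0]}
    - {"delta_pos": [0,0,0],"dr": [0,0,0]}

```text
time_s: 28.8
position: [0.5112, -0.4206, 0.0412]
tool_rot: [[0.424, 0.906, 0.0], [0.906, -0.424, -0.0], [-0.0, 0.0, -1.0]]
ft_force: [-1.8, 2.8, 6.5]
grip_width: 0.0297
```

arm_command:
  steps:
    - {"delta_pos": [0,0,0],"dr": [0,0,0]}
    - {"delta_pos": [0,0,0],"dr": [0,0,0]}
    - {"delta_pos": [0,0,0],"dr": [0,0,0]}
    - {"delta_pos": [0,0,0],"dr": [0,0,0]}
    - {"delta_pos": [0,0,0],"dr": [0,0,0]}
    - {"delta_pos": [0,0,0],"dr": [0,0,0]}
    - {"delta_pos": [0,0,10],"dr": [0,0,0]}
    - {"delta_pos": [0,0,20],"dr": [0,0,0]}
    - {"delta_pos": [0,0,30],"dr": [0,0,0]}
    - {"delta_pos": [0,0,40],"dr": [0,0,0]}
    - {"delta_pos": [0,0,40],"dr": [0,0,0]}
    - {"delta_pos": [-40,-20,30],"dr": [0,0,0]}
    - {"delta_pos": [-40,-20,0],"dr": [0,0,0]}
    - {"delta_pos": [-40,-20,0],"dr": [0,0,0]}
    - {"delta_pos": [-40,-20,0],"dr": [0,0,0]}
    - {"delta_pos": [-40,-20,0],"dr": [0,0,0]}
    - {"delta_pos": [-30,-10,0],"dr": [0,0,0]}
    - {"delta_pos": [0,0,0],"dr": [0,0,0]}
    - {"delta_pos": [0,0,0],"dr": [0,0,0]}
  grip: 1

```text
time_s: 30.7
position: [0.2838, -0.5293, 0.2089]
tool_rot: [[0.425, 0.905, 0.0], [0.905, -0.425, -0.001], [-0.0, 0.001, -1.0]]
ft_force: [0.7, 0.1, 0.3]
grip_width: 0.0853
```

Run:
```python
from h import *
t=env.get_image("top");s=env.get_image("side")
D={"a":((.5112,-.4198),.015,.076),"b":((.3839,-.2804),.02,.086),"c":((.4574,.1085),.025,.097),"d":((.5916,.2512),.03,.108)}
big=[]
for n,im in(("top",t),("side",s)):
    row=[]
    for k,(xy,r,h) in D.items():
        g=cv2.convertScaleAbs(im,alpha=2 if n=="top" else 1.2)
        for z,rr in ((h+.004,r*.565),(.004,r)):
            q=np.array([proj(n,np.r_[np.array(xy)+rr*np.array([np.cos(a),np.sin(a)]),z]) for a in np.linspace(0,6.28,40)])
            if z>.01: cv2.polylines(g,[np.round(q*8).astype(int)],True,(0,255,0),1,shift=3)
            elif n=="side": cv2.polylines(g,[np.round(q*8).astype(int)],True,(0,255,255),1,shift=3)
        c=proj(n,np.r_[xy,.04]).astype(int);w=28
        row.append(cv2.resize(g[c[1]-w:c[1]+w,c[0]-w:c[0]+w],(200,200),interpolation=0))
    big.append(cv2.hconcat(row))
cv2.imwrite("pics/fin.png",cv2.vconcat(big));cv2.imwrite("pics/fins.png",s)
```

```text
(no output)
```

View pics/fin.png

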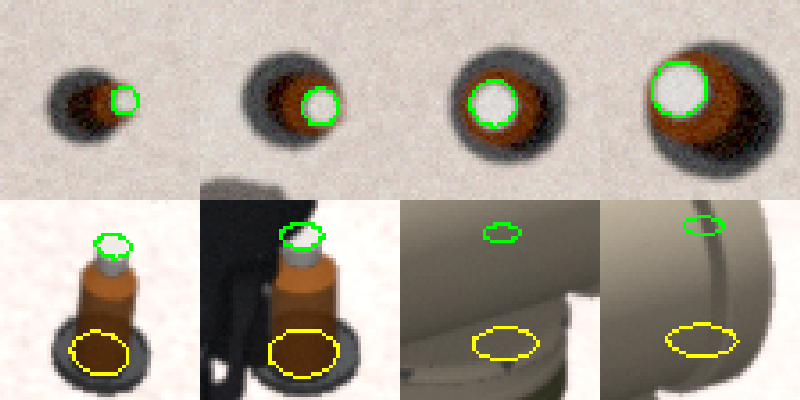

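View pics/fins.png

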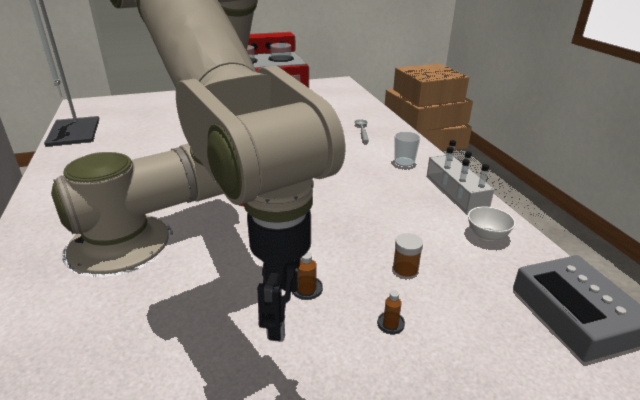

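```bash
python3 -c "
from rig import env
env.close_job()"
```

```text
the job is handed in; nothing more can be done
```

All four bottles are standing in the dishes of their own size, and I handed the job in with the clock at about 31 s of the 120 s allowed. I moved c first, then d, b and a. For each one I gripped the body, carried it over, lowered it until the wrist force rose to 5–7 N, and only then released it.

**What the last checks showed:**
- **Centring:** in the final top view, all four caps line up with the positions expected for upright, centred bottles, to about 1–2 mm by eye.
- **Side view:** it confirms bottles a and b upright in their dishes. The arm hid c and d in that last picture. An earlier side picture showed c standing in its dish, and d upright over its dish just before release.
- **Jar and flask:** I never moved the arm near either. The jar looks unmoved in the last side view. The flask was hidden there and was last seen standing while d was being placed.
- **Arm:** it ended clear of everything, with the gripper open.

No check failed or disagreed.

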